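# Clear and turn over the overhauled fan unit

## Robot

A 7-joint arm with a two-finger parallel gripper is mounted at the origin on the work surface. World frame = base frame: x ahead of the robot, y to its left, z up, the work surface at z = 0. Lengths are in m, angles in rad, forces in N, time in s.
With the tool pointing down it reaches from about 0.4 to 0.85 m from the base axis. Payload 4.5 kg.
Tool frame: the origin (TCP) lies at the very end of the fingers, on their centre line; the grasp point (between the pads) lies 19 mm behind it (tcp_to_grasp is the z of the grasp point in the tool frame, in m); z points along the fingers, y is the line along which they close (so a half turn about z gives the same grasp; the last joint's range is limited). The gripper opens to 88 mm and grips with 3 to 60 N. Pads are 18 mm wide; open, the fingers measure 123 mm over their backs; the gripper's body (75 mm by 187 mm) begins 45 mm behind the grasp point.
Start: joints at [1.22, 0.689, -0.195, 1.565, 0.157, 0.902, -0.215], TCP at [0.235, -0.579, 0.239] pointing down, gripper open.
Joint ranges: [-3.01, 3.01], [-0.46, 2.08], [-1.47, 1.51], [0.13, 2.56], [-1, 4.14], [0.04, 2.09], [-2.66, 2.66]. Speed limits (rad/s): [2.57, 2.57, 3.14, 3.14, 3.14, 3.14, 3.14].

## Interface

Orientations are given as a unit quaternion [x, y, z, w].
In Python, from plant import * gives the robot as it stands. The module is installed in compiled form; this text tells all that it offers.
- The arm moves only by the shell command python3 -m jog 'ROWS' [OPENING] [FORCE]. ROWS is JSON, a list that holds one entry, the list of rows, each a list of 6 numbers: the shift along the tool's x, y, z in m, then the turn, a rotation vector about the tool's x, y, z in rad. In form: [[[dx, dy, dz, ax, ay, az], ...]]. A call has 1 to 12 rows; each row shifts and turns the commanded pose from where the row before left it, along the tool's axes as they then stand; what a row does not reach is not made up. A row lasts 1/8 s, in which the tool goes at most 62.5 mm and 10.7 degrees, less where a joint would pass 70% of its speed; a pose out of reach is approached as far as the arm can. A call with a gripper value outside its range is refused whole. OPENING is the finger opening in m, from 0 to 0.0881, set as the call begins (- or left out, the last holds). The fingers move at their own pace and stop on an object; FORCE is the grip in N (left out, the last holds). Time passes only in rows, so rows that do not move let the fingers close. It gives the time, the measured TCP pose, the force, the opening and the grip force at its end, in the units of the state.
- get_state(): the state, without advancing time (a new reading comes with each control period).
- snapshot(name): name is "side" or "top" or "wrist"; returns a dict with "frame" (400x640x3 uint8, red, green, blue), "mtx" (3x3 intrinsics, pixels), "xyz" and "orientation" of the camera in the world; the wrist camera has in their place "mount" (4x4, takes a point from camera to tool coordinates, whose origin is the TCP and whose axes are the flange's). Camera axes: x right, y down, z forward; pixel columns grow to the right and rows downward; lengths in m; the calibration is good to about 2 mm. A picture is of the moment at which its call begins: read the wrist's pose just before it. There is no depth.
- finish_job(): hands the job in; it is judged then, once.
The state is a dict: "clock": time; "q": joint angles; "qd": joint speeds; "joint_torque": joint torques, N m; "tool_pos": TCP position; "eef_rot": TCP orientation; "contact_force": force on the tool from outside, world axes, zero at the start; "moment": the same for the moment, N m; "opening": opening from 0.0 (shut) to 1.0 (fully open); "finger_force": force on a finger pad.
Only numpy, scipy, OpenCV 4.12 (cv2) and the standard library are available. Lean on these libraries where they do the work, as an engineer would, in place of code of your own. Each camera call takes 0.05 s, during which the arm holds its last target. There are 200 camera calls.

## Task

The fan unit is ready to go back up, so clear it of leftovers: one of the four red insulators in the open terminal box was never bolted down, so feel for the one that is loose, and put it into the blue parts tray together with every steel channel nut lying about on or near the rubber mat. When they are all in the tray, turn the fan wheel by hand anticlockwise (seen from above) through one full turn and then on until the red blade stands at the yellow arrow. Shut the terminal box's lid fully once the loose insulator is out, and leave the other things on the bench where they are.

Things in the scene. Friction and masses are not known exactly. Their poses are not given: they have to be found in the camera images.
- box: grey steel terminal box, fixed to the bench, open on top: 230 (x) x 240 (y) x 50 mm outside, walls and floor 4 mm; origin at the centre of its underside, so its inner floor is at +4 mm; its own x points to the hinge side, roughly away from the robot
- lid (a joint): angle of the box's flat steel lid (230 x 240 x 6 mm, no handle), hinged on the box's far (+x) upper edge: 0 = shut flat on the rim, 1.57 = upright, 1.9 = its stop, leaning away from the robot. Starts at 1.6 to 1.85. Stiff hinge (0.5 N m): it stays wherever it is left and must be pushed the whole way down from behind and above, about 3 N within 60 mm of its free edge, 5 N when nearly shut
- lid_hinge (a point): middle of the lid's hinge line, at the box's upper far edge; axes as the box's. The shut lid reaches 230 mm from here towards the box's -x and 6 mm above; the hinge line runs along the box's y
- insulator_a: one of four look-alike red hexagonal standoff insulators on the box's floor, 26 mm across flats, 32 mm tall, over 55 mm apart and over 40 mm from the inner walls (centres); origin at the centre of its underside, z up, flats face its +y and -y. Three are bolted down and do not give at all; one, in any of the places, just stands there (35 to 70 g) and slides or lifts at 1 to 2 N. Only touch tells which
- insulator_b: one of four look-alike red hexagonal standoff insulators on the box's floor, 26 mm across flats, 32 mm tall, over 55 mm apart and over 40 mm from the inner walls (centres); origin at the centre of its underside, z up, flats face its +y and -y. Three are bolted down and do not give at all; one, in any of the places, just stands there (35 to 70 g) and slides or lifts at 1 to 2 N. Only touch tells which
- insulator_c: one of four look-alike red hexagonal standoff insulators on the box's floor, 26 mm across flats, 32 mm tall, over 55 mm apart and over 40 mm from the inner walls (centres); origin at the centre of its underside, z up, flats face its +y and -y. Three are bolted down and do not give at all; one, in any of the places, just stands there (35 to 70 g) and slides or lifts at 1 to 2 N. Only touch tells which
- insulator_d: one of four look-alike red hexagonal standoff insulators on the box's floor, 26 mm across flats, 32 mm tall, over 55 mm apart and over 40 mm from the inner walls (centres); origin at the centre of its underside, z up, flats face its +y and -y. Three are bolted down and do not give at all; one, in any of the places, just stands there (35 to 70 g) and slides or lifts at 1 to 2 N. Only touch tells which
- tray: blue open parts tray, fixed to the bench, 130 (x) x 160 (y) x 35 mm outside, walls and floor 4 mm; empty at the start; origin at the centre of its underside
- mat: black rubber mat fixed flat on the bench, 130 (x) x 250 (y) x 2 mm, on which the channel nuts lie; origin at the centre of its underside
- nut_1: steel channel nut, a plain rectangular block 34 (x) x 20 (y) x 12 mm (z), 35 to 70 g, with a dark dot for its hole, lying flat on the mat at the start at any yaw; origin at the centre of its underside. Two to four of the four nuts are present
- nut_2: steel channel nut, a plain rectangular block 34 (x) x 20 (y) x 12 mm (z), 35 to 70 g, with a dark dot for its hole, lying flat on the mat at the start at any yaw; origin at the centre of its underside. Two to four of the four nuts are present
- nut_3: steel channel nut, a plain rectangular block 34 (x) x 20 (y) x 12 mm (z), 35 to 70 g, with a dark dot for its hole, lying flat on the mat at the start at any yaw; origin at the centre of its underside. Two to four of the four nuts are present
- nut_4: steel channel nut, a plain rectangular block 34 (x) x 20 (y) x 12 mm (z), 35 to 70 g, with a dark dot for its hole, lying flat on the mat at the start at any yaw; origin at the centre of its underside. Two to four of the four nuts are present
- fan: fan unit fixed to the bench, lying face up: dark round base, 230 mm across, 8 mm thick, with a yellow arrow block on its rim towards its own -x (110 mm out). On it a grey impeller turns about the vertical axis through this origin (centre of the base's underside): a disc 200 mm across, its upper face 32 mm above the bench; hub of 30 mm radius up to 52 mm, shaft end to 62 mm
- rotor (a joint): impeller angle, anticlockwise from above positive, counted without wrapping, no stop. Six upright radial blades every 60 degrees, 8 mm thick, 47 to 97 mm from the axis, tops 72 mm above the bench; at 0 and 6.283 the one red blade points along the fan's own -x, at the arrow. Starts at -1.0 to -0.3. Stiff (0.15 N m: 2 N on a blade 75 mm out) and stays where it is left
- tape: loose bystander, to be left alone; origin at the centre of its underside: roll of blue tape, 64 mm across, 19 mm high
- screwdriver: loose bystander, to be left alone; origin at the centre of its underside: screwdriver with a red handle, lying across the far side of the bench
- breaker: loose bystander, to be left alone; origin at the centre of its underside: white modular circuit breaker lying on its side, 85 x 66 x 18 mm
- meter: loose bystander, to be left alone; origin at the centre of its underside: yellow hand multimeter, 160 x 80 x 35 mm
- spray: loose bystander, to be left alone; origin at the centre of its underside: green spray can, 56 mm across, 160 mm tall
- carton: loose bystander, to be left alone; origin at the centre of its underside: small cardboard carton, 120 x 90 x 80 mm

How it is judged:
On the way, in this order (a step that is already met when the one before it is completed fails the run):
1. the loose insulator and every channel nut lie in the blue tray (((x of insulator_a in the frame of tray between -0.061 and 0.061 m and y of insulator_a in the frame of tray between -0.076 and 0.076 m and z of insulator_a in the frame of tray between 0 and 0.045 m and linear speed of insulator_a below 0.03 m/s) or (x of insulator_b in the frame of tray between -0.061 and 0.061 m and y of insulator_b in the frame of tray between -0.076 and 0.076 m and z of insulator_b in the frame of tray between 0 and 0.045 m and linear speed of insulator_b below 0.03 m/s) or (x of insulator_c in the frame of tray between -0.061 and 0.061 m and y of insulator_c in the frame of tray between -0.076 and 0.076 m and z of insulator_c in the frame of tray between 0 and 0.045 m and linear speed of insulator_c below 0.03 m/s) or (x of insulator_d in the frame of tray between -0.061 and 0.061 m and y of insulator_d in the frame of tray between -0.076 and 0.076 m and z of insulator_d in the frame of tray between 0 and 0.045 m and linear speed of insulator_d below 0.03 m/s)) and x of nut_1 in the frame of tray between -0.061 and 0.061 m and y of nut_1 in the frame of tray between -0.076 and 0.076 m and z of nut_1 in the frame of tray between 0 and 0.045 m and linear speed of each of nut_1, nut_2, nut_3, nut_4 below 0.03 m/s and x of nut_2 in the frame of tray between -0.061 and 0.061 m and y of nut_2 in the frame of tray between -0.076 and 0.076 m and z of nut_2 in the frame of tray between 0 and 0.045 m and x of nut_3 in the frame of tray between -0.061 and 0.061 m and y of nut_3 in the frame of tray between -0.076 and 0.076 m and z of nut_3 in the frame of tray between 0 and 0.045 m and x of nut_4 in the frame of tray between -0.061 and 0.061 m and y of nut_4 in the frame of tray between -0.076 and 0.076 m and z of nut_4 in the frame of tray between 0 and 0.045 m), for 0.2 s.
2. after that, the fan wheel has been turned anticlockwise through one full turn and on until the red blade stands at the arrow (value of joint rotor between 6.083 and 6.483 rad and velocity of joint rotor between -0.1 and 0.1 rad/s), for 0.2 s.
At the end, for the whole second after the job is handed in: the loose insulator and every channel nut present rest inside the blue tray; the fan wheel stands with its red blade within 0.2 rad of the arrow, one full turn on (rotor reading 6.083 to 6.483); the terminal box's lid is shut to within 0.06 rad; everything is released (all of step 1 and all of step 2 and value of joint lid below 0.06 rad); the robot touches nothing.
It fails at once if a bystander (tape, screwdriver, breaker, meter, spray can, carton) pushed more than 40 mm or knocked over (distance of any of tape, screwdriver, breaker, meter, spray, carton from where it was at the start of the episode above 0.04 m or angle between spray's own z axis and vertical above 0.6 rad).
Of nut_1, nut_2, nut_3, nut_4 only 2 to 4 are there at a start; the rules pass over those that are not, and their reading is None.
At some moment in a run one of nut_1, nut_2, nut_3, nut_4 may be knocked a few centimetres aside while the robot is not near it.
Once in a run the grip may slacken for a moment while it holds something.
It also fails if it takes over 210 s, if anything falls off the work surface, if the arm or the gripper's body presses on something with over 40 N, if the wrist force passes 120 N, or if a joint passes its speed limit or range.

## Working session

There is one attempt and no reset: what is moved stays moved. The work goes in short steps, Python scripts to look and compute and a shell command to move; the robot and the scene stay as the last step left them, time stands still between calls to the robot, and variables do not carry over. Pictures are saved under pics/ and viewed, at most 14 in all, crops included, and the job is handed in when it is done.

```bash
mkdir -p pics; python3 - <<'E'
from plant import *
import cv2,pickle
s=get_state();print(s)
for n in("top","side"):
    d=snapshot(n);cv2.imwrite(f"pics/{n}0.png",d["frame"][:,:,::-1]);pickle.dump(d,open(n+"0.pkl","wb"));print(n,d["mtx"],d["xyz"],d["orientation"])
d=snapshot("wrist");print(d["mount"],d["mtx"])
E
```

```text
{'clock': 0.0, 'q': array([ 1.21981626,  0.69000635, -0.19451645,  1.56634714,  0.15731549,
        0.90249808, -0.21510849]), 'qd': array([-7.92786237e-04,  1.06198922e-03, -4.42449615e-04,  8.58652018e-05,
        9.13642349e-04,  1.48099421e-04,  1.80705055e-03]), 'joint_torque': array([ 9.78936223e-04, -5.27567053e+01, -1.26675099e+00, -1.53430206e+01,
       -5.27120847e-02,  6.62941879e-03,  2.01671919e-04]), 'tool_pos': array([ 0.23430902, -0.57872921,  0.23789531]), 'eef_rot': array([ 9.81541229e-01,  1.91248389e-01, -2.48318965e-04, -8.98900302e-04]), 'contact_force': array([ 0.53025046, -0.18873704, -0.24540187]), 'moment': array([-0.0027503 ,  0.0328486 ,  0.04379699]), 'finger_force': 0.0, 'opening': 1.0014619471205397}
top [[410.60078868   0.         316.91924374]
 [  0.         410.60078868 196.19930736]
 [  0.           0.           1.        ]] [ 0.39570088 -0.00805417  1.19244327] [-0.703904    0.70674004 -0.05015004  0.05022605]
side [[438.07090086   0.         325.17182902]
 [  0.         438.07090086 200.55996479]
 [  0.           0.           1.        ]] [-0.23552635 -0.88000777  1.18877953] [ 0.85096989 -0.34707417  0.14633399 -0.3660275 ]
[[-6.69913784e-04 -9.53107777e-01 -3.02630331e-01  7.81616617e-02]
 [ 9.99999749e-01 -5.69040318e-04 -4.21493985e-04 -1.19953335e-03]
 [ 2.29520336e-04 -3.02630537e-01  9.53107919e-01 -1.45918462e-01]
 [ 0.00000000e+00  0.00000000e+00  0.00000000e+00  1.00000000e+00]] [[311.14529258   0.         319.84134361]
 [  0.         311.14529258 201.08564596]
 [  0.           0.           1.        ]]
```

View pics/top0.png

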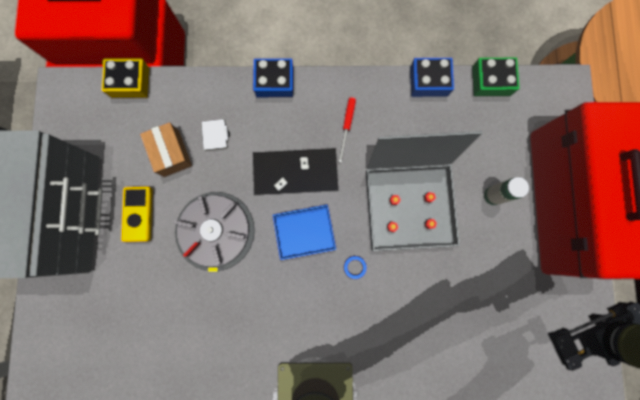

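View pics/side0.png

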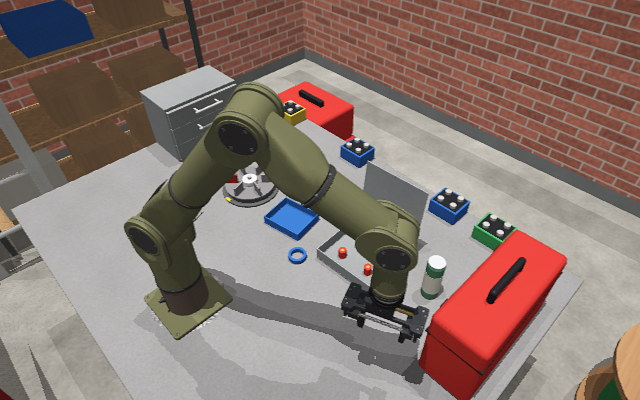

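The top view shows two nuts, at (304,162) and (280,184) on the mat. The insulators are at (394,200), (430,197), (392,227) and (430,224), with the lid standing open behind the box. The tray is at (304,231), the fan at (211,230) with its red blade at lower left, and its arrow at (212,269). The tape (355,267), spray can (515,188) and screwdriver (347,128) are near the work.

```bash
cat > h.py <<'E'
import numpy as np,cv2,pickle
from scipy.spatial.transform import Rotation as R
def ray(d,uv,z,st=None):
    K=d["mtx"]
    if "mount" in d:
        T=np.eye(4);T[:3,:3]=R.from_quat(st["eef_rot"]).as_matrix();T[:3,3]=st["tool_pos"];T=T@d["mount"]
        Rm,t=T[:3,:3],T[:3,3]
    else: Rm,t=R.from_quat(d["orientation"]).as_matrix(),np.array(d["xyz"])
    v=Rm@np.linalg.inv(K)@np.array([uv[0],uv[1],1.])
    return t+v*(z-t[2])/v[2]
def blobs(m,amin=15):
    n,l,s,c=cv2.connectedComponentsWithStats(m.astype(np.uint8))
    out=[]
    for i in range(1,n):
        if s[i,4]>=amin:
            ys,xs=np.where(l==i); out.append((c[i],s[i,4],cv2.minAreaRect(np.c_[xs,ys].astype(np.float32))))
    return out
def yaw(st):
    x=R.from_quat(st["eef_rot"]).as_matrix()[:,0]; return np.arctan2(x[1],x[0])
E
python3 - <<'E'
from h import *
d=pickle.load(open("top0.pkl","rb"));h=cv2.cvtColor(d["frame"],cv2.COLOR_RGB2HSV);H,S,V=[h[:,:,i].astype(int) for i in range(3)]
print(R.from_quat(d["orientation"]).as_matrix().round(3))
def w(c,z):return ray(d,c,z)[:2].round(4)
roi=np.zeros(H.shape,bool);roi[120:290,110:540]=1
print("red");[print(c.round(1),a,w(c,.036)) for c,a,r in blobs(roi&((H<10)|(H>172))&(S>120)&(V>80),8)]
print("blue")
for c,a,r in blobs(roi&(H>100)&(H<125)&(S>120),30): print(c.round(1),a,w(c,.02),[w(p,.035) for p in cv2.boxPoints(r)])
m=np.zeros(H.shape,bool);m[146:198,250:342]=1
print("nut")
for c,a,r in blobs(m&(V>110),8)[:8]: print(c.round(1),a,w(c,.014),[w(p,.014) for p in cv2.boxPoints(r)])
print("mat");[print(c.round(1),a,[w(p,.002) for p in cv2.boxPoints(r)]) for c,a,r in blobs(roi&(V<50),800)]
print("yel");[print(c.round(1),a,w(c,.014)) for c,a,r in blobs(roi&(H>20)&(H<35)&(S>150),8)]
print("hub",w((210.5,230),.062))
for p in [(366,170),(452,167),(457,245),(371,250)]:print("boxc",w(p,.05))
for p in [(481,134),(384,138)]:print("lidtop",w(p,.28))
big=cv2.resize(d["frame"][120:290,150:510,::-1],None,fx=2.2,fy=2.2,interpolation=cv2.INTER_CUBIC);cv2.imwrite("pics/top0z.png",big)
E
```

```text
[[-0.004 -0.99   0.142]
 [-1.     0.004 -0.   ]
 [-0.    -0.142 -0.99 ]]
red
[347.  124.2] 71 [ 0.7731 -0.0969]
[429.2 196.9] 60 [ 0.5579 -0.3275]
[394.3 199.7] 59 [ 0.5501 -0.228 ]
[430.2 223.5] 64 [ 0.4821 -0.3271]
[391.8 226.7] 57 [ 0.4736 -0.2187]
[190.2 249.2] 77 [0.4128 0.3462]
blue
[303.7 231.9] 2578 [0.4609 0.0297] [array([0.5101, 0.1201]), array([ 0.5388, -0.0374]), array([ 0.4112, -0.0599]), array([0.3834, 0.0952])]
[354.6 267. ] 211 [ 0.3617 -0.1134] [array([ 0.3924, -0.0831]), array([ 0.3922, -0.1417]), array([ 0.3319, -0.1405]), array([ 0.3322, -0.0823])]
nut
[298. 172.] 1071 [0.6359 0.0467] [array([0.7147, 0.1886]), array([ 0.7136, -0.0799]), array([ 0.5616, -0.0781]), array([0.5627, 0.1857])]
[304.  162.9] 97 [0.6632 0.0293] [array([0.68  , 0.0433]), array([0.6836, 0.0214]), array([0.6462, 0.0153]), array([0.6425, 0.0371])]
[280.3 183.7] 94 [0.6016 0.0983] [array([0.5962, 0.118 ]), array([0.6213, 0.0934]), array([0.6064, 0.0787]), array([0.5814, 0.1033])]
mat
[294.8 170.8] 2836 [array([0.6951, 0.1807]), array([ 0.7074, -0.0598]), array([ 0.5877, -0.0649]), array([0.5757, 0.1723])]
yel
[137.1 217.1] 1240 [0.5057 0.5095]
[212.5 268.6] 36 [0.3587 0.288 ]
hub [0.4647 0.2847]
boxc [ 0.6336 -0.1478]
boxc [ 0.6413 -0.3921]
boxc [ 0.4213 -0.3948]
boxc [ 0.4086 -0.1569]
lidtop [ 0.6688 -0.3852]
lidtop [ 0.6603 -0.1624]
```

View pics/top0z.png

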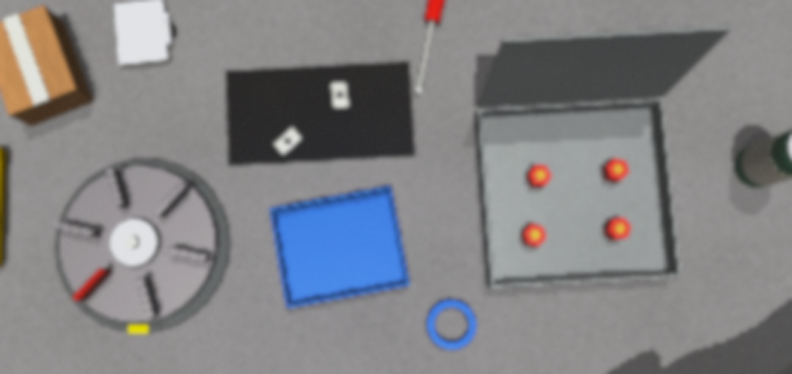

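```bash
python3 -m jog '[[[0,0,0,0,0,0.12],[0,0,0,0,0,0.12],[0,0,0,0,0,0.11],[0.037,-0.05,0,0,0,0],[0.037,-0.05,0,0,0,0],[0.037,-0.05,0,0,0,0],[0.037,-0.05,0,0,0,0],[0.037,-0.05,0,0,0,0],[0.037,-0.05,0,0,0,0],[0,0,0,0,0,0],[0,0,0,0,0,0]]]'
cat > look.py <<'E'
import sys
from plant import *
from h import *
st=get_state();d=snapshot("wrist");print(st["clock"],st["tool_pos"].round(4),"yaw",round(yaw(st),4),R.from_quat(st["eef_rot"]).as_matrix()[:,2].round(4))
cv2.imwrite(f"pics/{sys.argv[1]}.png",d["frame"][:,:,::-1]);pickle.dump((st,d),open(sys.argv[1]+".pkl","wb"))
E
python3 look.py w1
python3 - <<'E'
from h import *
st,d=pickle.load(open("w1.pkl","rb"));h=cv2.cvtColor(d["frame"],cv2.COLOR_RGB2HSV);H,S,V=[h[:,:,i].astype(int) for i in range(3)]
for c,a,r in blobs(((H<12)|(H>172))&(S>120)&(V>60),60): print(c.round(1),a,ray(d,c,.02,st).round(4))
E
```

```text
clock: 1.52
tool_pos: [0.4456, -0.2721, 0.2386]
eef_rot: [1.0, 0.017, -0.0, 0.0]
contact_force: [-0.9, -0.8, 0.2]
opening: 0.999
finger_force: 0.0
1.525 [ 0.4456 -0.2721  0.2386] yaw 0.0349 [-9.e-04 -5.e-04 -1.e+00]
[380.1  68.3] 520 [ 0.5603 -0.3324  0.02  ]
[284.2  72. ] 516 [ 0.553  -0.2287  0.02  ]
[372.7 141.2] 437 [ 0.4822 -0.3311  0.02  ]
[276.1 144.9] 457 [ 0.4741 -0.2192  0.02  ]
```

View pics/w1.png

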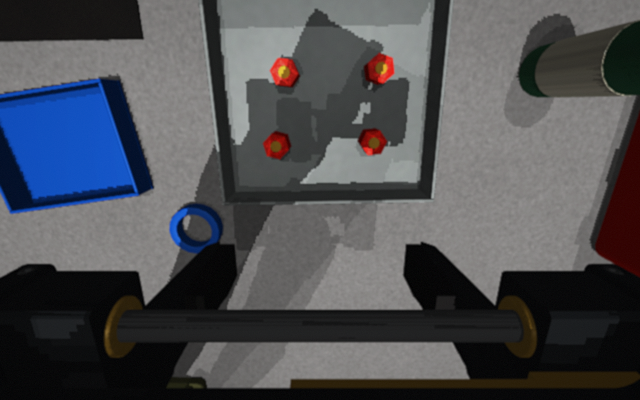

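The four insulators show at (373,141), (276,145), (284,72) and (380,68), and the measured positions agree with the top camera within 5 mm. I'll start with the near right one.

```bash
python3 -m jog '[[[0.0175,0.0295,0,0,0,0],[0.0175,0.0295,0,0,0,0],[0,0,0.045,0,0,0],[0,0,0.045,0,0,0],[0,0,0.045,0,0,0],[0,0,0.04,0,0,0],[0,0,0,0,0,0],[0,0,0,0,0,0]]]' 0.05 5
cat > ins.py <<'E'
import sys
from h import *
st,d=pickle.load(open(sys.argv[1]+".pkl","rb"));h=cv2.cvtColor(d["frame"],cv2.COLOR_RGB2HSV);H,S,V=[h[:,:,i].astype(int) for i in range(3)]
Rm=R.from_quat(st["eef_rot"]).as_matrix()
for c,a,r in blobs(((H<12)|(H>172))&(S>120)&(V>60),60): p=ray(d,c,float(sys.argv[2]),st);print(c.round(1),a,p.round(4),"tool",(Rm.T@(p-st["tool_pos"])).round(4))
E
python3 look.py w2;python3 ins.py w2 0.022
```

```text
clock: 2.58
tool_pos: [0.483, -0.3312, 0.0649]
eef_rot: [1.0, 0.016, 0.001, 0.001]
contact_force: [0.7, -0.1, 0.0]
opening: 0.569
finger_force: 0.0
2.575 [ 0.483  -0.3312  0.0649] yaw 0.0327 [ 0.0012 -0.0015 -1.    ]
[324.5 104.8] 1757 [ 0.5595 -0.3304  0.022 ] tool [0.0764 0.0016 0.043 ]
[151.3 112.2] 2729 [ 0.5521 -0.2295  0.022 ] tool [ 0.0723 -0.0995  0.0429]
[318.8 227.6] 1780 [ 0.4826 -0.3295  0.022 ] tool [-0.0004 -0.0018  0.0429]
[152.9 232.6] 2306 [ 0.4756 -0.2206  0.022 ] tool [-0.0038 -0.1109  0.0428]
```

View pics/w2.png

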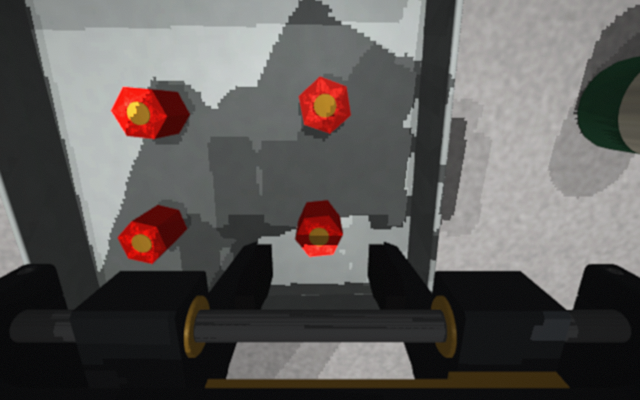

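The tool stands centred over the near right insulator (319,228). Its flats face the fingers closely enough, so I'll go down, grip softly and tug.

```bash
python3 -m jog '[[[0,-0.001,0.028,0,0,0],[0,0,0.026,0,0,0],[0,0,0,0,0,0]]]'; python3 -m jog '[[[0,0,0,0,0,0],[0,0,0,0,0,0],[0,0,0,0,0,0],[0,0,0,0,0,0],[0,0,0,0,0,0]]]' 0 5; python3 -m jog '[[[0,0,-0.004,0,0,0],[0,0,-0.004,0,0,0],[0,0,0,0,0,0]]]'
```

```text
clock: 3.0
tool_pos: [0.4829, -0.3287, 0.0101]
eef_rot: [1.0, 0.017, -0.0, -0.0]
contact_force: [0.5, -0.3, -0.8]
opening: 0.566
finger_force: 0.0
clock: 3.62
tool_pos: [0.4839, -0.3292, 0.0111]
eef_rot: [1.0, 0.017, 0.001, 0.001]
contact_force: [-0.9, -0.4, 7.1]
opening: 0.328
finger_force: 5.0
clock: 4.0
tool_pos: [0.4832, -0.3286, 0.018]
eef_rot: [1.0, 0.017, 0.0, 0.0]
contact_force: [-0.2, 0.1, -1.1]
opening: 0.326
finger_force: 5.0
```

```bash
python3 -m jog '[[[0,0,-0.02,0,0,0],[0,0,-0.02,0,0,0],[0,0,-0.02,0,0,0],[0,0,0,0,0,0],[0,0,0,0,0,0]]]'; python3 look.py w3; python3 ins.py w3 0.036
```

```text
clock: 4.62
tool_pos: [0.4829, -0.3285, 0.0779]
eef_rot: [1.0, 0.017, 0.0, 0.0]
contact_force: [-0.7, 0.3, 1.2]
opening: 0.326
finger_force: 5.0
4.625 [ 0.4829 -0.3285  0.0779] yaw 0.0347 [ 1.e-04 -1.e-04 -1.e+00]
[329.2 104.7] 1535 [ 0.5595 -0.3302  0.036 ] tool [0.0764 0.0043 0.0419]
[166.9 111.2] 2287 [ 0.5527 -0.2362  0.036 ] tool [ 0.0729 -0.0898  0.0419]
[166.5 224.7] 1965 [ 0.4815 -0.2278  0.036 ] tool [ 0.0021 -0.1007  0.0419]
[320.1 271.2] 3454 [ 0.4508 -0.3287  0.036 ] tool [-0.0321 -0.0009  0.0419]
```

The insulator is in the grip: the opening is held at 29 mm and the red blob moved up with the tool at (320,271). I'll firm the grip and carry it to the tray.

```bash
python3 -m jog '[[[0,0,-0.035,0,0,0],[0,0,-0.035,0,0,0],[-0.005,-0.044,0,0,0,0],[-0.005,-0.044,0,0,0,0],[-0.006,-0.044,0,0,0,0],[-0.006,-0.044,0,0,0,0],[-0.006,-0.045,0,0,0,0],[-0.006,-0.045,0,0,0,0],[-0.005,-0.044,0,0,0,0],[-0.005,-0.044,0,0,0,0],[0,0,0,0,0,0],[0,0,0,0,0,0]]]' 0 25; python3 look.py w4; python3 ins.py w4 0.15
python3 - <<'E'
from h import *
st,d=pickle.load(open("w4.pkl","rb"));h=cv2.cvtColor(d["frame"],cv2.COLOR_RGB2HSV);H,S,V=[h[:,:,i].astype(int) for i in range(3)]
for c,a,r in blobs((H>100)&(H<125)&(S>120),300): print(c,a,ray(d,c,.012,st),[ray(d,p,.02,st).round(3)[:2] for p in cv2.boxPoints(r)])
E
```

```text
clock: 6.18
tool_pos: [0.4266, 0.0232, 0.1474]
eef_rot: [1.0, 0.017, -0.0, 0.0]
contact_force: [1.1, -1.0, 0.1]
opening: 0.323
finger_force: 25.0
6.175 [0.4266 0.0232 0.1474] yaw 0.0347 [-7.e-04 -7.e-04 -1.e+00]
[625.6  53.9] 976 [ 0.5281 -0.1008  0.15  ] tool [ 0.0971  0.1274 -0.0026]
[602.6 147.4] 1587 [ 0.489  -0.1032  0.15  ] tool [ 0.058   0.1285 -0.0025]
[320.1 270.7] 3462 [0.4208 0.024  0.15  ] tool [-0.0058 -0.0009 -0.0026]
[314.45744823 147.87368492] 29846 [0.46496012 0.03039584 0.012     ] [array([0.512, 0.125]), array([ 0.541, -0.039]), array([ 0.41 , -0.077]), array([0.371, 0.113])]
[454.9912854  247.62908497] 1836 [ 0.37082964 -0.1123908   0.012     ] [array([ 0.348, -0.078]), array([ 0.4  , -0.072]), array([ 0.401, -0.136]), array([ 0.349, -0.145])]
```

View pics/w4.png

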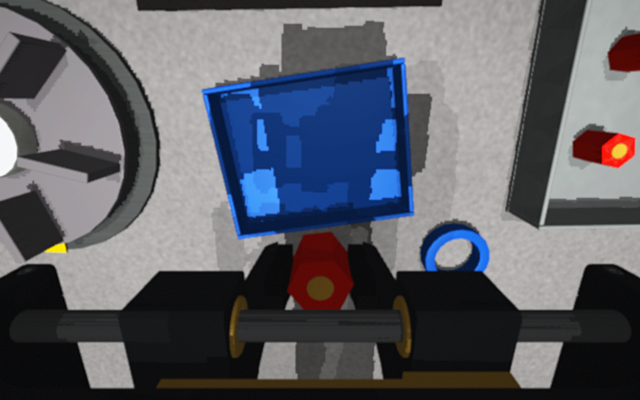

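The insulator hangs at (320,270) and the tray fills (205–412, 60–237). I'll lower it into the near half.

```bash
python3 -m jog '[[[0.008,0,0.034,0,0,0],[0,0,0.04,0,0,0],[0,0,0.04,0,0,0],[0,0,0.018,0,0,0],[0,0,0,0,0,0],[0,0,0,0,0,0]]]'; python3 -m jog '[[[0,0,0,0,0,0],[0,0,0,0,0,0],[0,0,-0.05,0,0,0],[0,0,-0.06,0,0,0],[0,0,-0.06,0,0,0],[0.03,0,-0.03,0,0,0],[0,0,0,0,0,0],[0,0,0,0,0,0]]]' 0.045 20
python3 look.py w5; python3 ins.py w5 0.02
cat > nuts.py <<'E'
import sys
from h import *
st,d=pickle.load(open(sys.argv[1]+".pkl","rb"));z=float(sys.argv[2]);h=cv2.cvtColor(d["frame"],cv2.COLOR_RGB2HSV);H,S,V=[h[:,:,i].astype(int) for i in range(3)]
x0,x1,y0,y1=map(int,sys.argv[3:7]);m=np.zeros(H.shape,bool);m[y0:y1,x0:x1]=1
Rm=R.from_quat(st["eef_rot"]).as_matrix()
for c,a,r in blobs(m&(V>105)&(S<70),60):
    P=[ray(d,p,z,st) for p in cv2.boxPoints(r)]
    e=[P[1]-P[0],P[2]-P[1]];L=[np.linalg.norm(v) for v in e];l=e[int(np.argmax(L))]
    p=np.mean(P,0)
    print(c.round(1),a,p.round(4),"size",np.round(L,3),"long axis yaw",round(np.arctan2(l[1],l[0])%np.pi,3),"tool",(Rm.T@(p-st["tool_pos"])).round(4))
E
python3 nuts.py w5 0.014 0 640 0 180
```

```text
clock: 6.98
tool_pos: [0.4453, 0.0236, 0.0253]
eef_rot: [1.0, 0.017, -0.01, 0.001]
contact_force: [0.3, 0.9, -0.1]
opening: 0.32
finger_force: 25.0
clock: 7.98
tool_pos: [0.4777, 0.0259, 0.2234]
eef_rot: [1.0, 0.017, -0.012, 0.0]
contact_force: [-0.6, -0.7, 0.8]
opening: 0.51
finger_force: 0.0
7.975 [0.4777 0.0259 0.2234] yaw 0.0349 [-0.023  -0.0013 -0.9997]
[561.7 109.5] 946 [ 0.5523 -0.2301  0.02  ] tool [0.0702 0.2583 0.202 ]
[635.3 107.6] 170 [ 0.5569 -0.3083  0.02  ] tool [0.0721 0.3366 0.202 ]
[534.5 179.2] 770 [ 0.4747 -0.2209  0.02  ] tool [-0.007   0.2465  0.2038]
[320.5 198. ] 472 [0.4435 0.025  0.02  ] tool [-0.0296 -0.0004  0.2042]
[ 19.3 229.9] 367 [0.3899 0.3905 0.02  ] tool [-0.0703 -0.3676  0.2049]
[128.9  64.1] 19454 [0.5741 0.2197 0.014 ] size [0.153 0.267] long axis yaw 1.169 tool [ 0.1079 -0.1905  0.2069]
[445.2  90.4] 13977 [ 0.5583 -0.1036  0.014 ] size [0.196 0.095] long axis yaw 3.0 tool [0.0808 0.1321 0.2077]
[580.8   9.9] 472 [ 0.6472 -0.2269  0.014 ] size [0.113 0.005] long axis yaw 1.623 tool [0.1653 0.2584 0.2058]
[574.7 101.3] 18718 [ 0.5584 -0.2386  0.014 ] size [0.144 0.178] long axis yaw 0.356 tool [0.0762 0.2671 0.2079]
[254.  47.] 728 [0.6022 0.0989 0.014 ] size [0.036 0.02 ] long axis yaw 2.304 tool [ 0.1317 -0.0688  0.2064]
[380.9  78.6] 116 [ 0.5763 -0.0345  0.014 ] size [0.017 0.008] long axis yaw 1.605 tool [0.1012 0.0637 0.2072]
[ 59.3 128.8] 6966 [0.5106 0.315  0.014 ] size [0.132 0.113] long axis yaw 1.605 tool [ 0.0478 -0.2879  0.2082]
[277.1  79. ] 119 [0.5721 0.0729 0.014 ] size [0.024 0.007] long axis yaw 1.605 tool [ 0.1008 -0.0438  0.2072]
[274.9 106.5] 221 [0.5449 0.0785 0.014 ] size [0.01  0.027] long axis yaw 3.133 tool [ 0.0738 -0.0504  0.2078]
[379.5 103.8] 185 [ 0.5493 -0.035   0.014 ] size [0.011 0.024] long axis yaw 0.101 tool [0.0742 0.0632 0.2078]
[137.  152.2] 3225 [0.4845 0.2408 0.014 ] size [0.075 0.084] long axis yaw 0.377 tool [ 0.0191 -0.2147  0.2089]
```

View pics/w5.png

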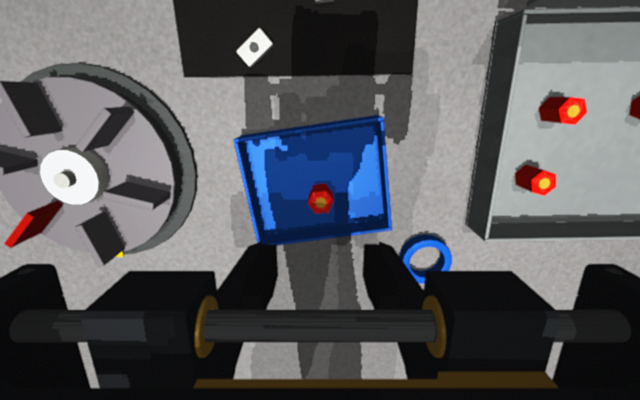

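The red insulator lies in the tray at (320,198), and nut 2 is at (254,47) on the mat. Next I'll go over nut 2 and levelling the tool on the way.

```bash
python3 -m jog '[[[0,0,0,0,0.023,0],[0,0,0,0,0,0.175],[0,0,0,0,0,0.175],[0,0,0,0,0,0.175],[0,0,0,0,0,0.175],[0,0,0,0,0,0.173],[0.01,-0.047,0.03,0,0,0],[0.01,-0.047,0.04,0,0,0],[0.009,-0.047,0.04,0,0,0],[0,0,0.03,0,0,0],[0,0,0,0,0,0],[0,0,0,0,0,0]]]'; python3 look.py w6; python3 nuts.py w6 0.014 200 440 120 330
```

```text
clock: 9.52
tool_pos: [0.6037, 0.0976, 0.0851]
eef_rot: [0.913, -0.408, 0.001, -0.0]
contact_force: [0.3, 0.1, 0.0]
opening: 0.511
finger_force: 0.0
9.525 [0.6037 0.0976 0.0851] yaw -0.8395 [ 0.0027 -0.0012 -1.    ]
[203.2 124.8] 89 [0.703  0.1043 0.014 ] size [0.007 0.009] long axis yaw 2.196 tool [ 0.0612 -0.0784  0.0714]
[408.4 200.8] 5074 [0.5569 0.0442 0.014 ] size [0.094 0.048] long axis yaw 1.626 tool [0.0083 0.0705 0.0711]
[319.4 212.3] 938 [0.6032 0.0988 0.014 ] size [0.018 0.035] long axis yaw 2.313 tool [-0.0014 -0.0004  0.0711]
[214.7 263.2] 857 [0.6391 0.1881 0.014 ] size [0.027 0.033] long axis yaw 0.04 tool [-0.0439 -0.0867  0.0711]
[300.  299.7] 1071 [0.5673 0.1621 0.014 ] size [0.024 0.053] long axis yaw 0.731 tool [-0.0725 -0.0159  0.071 ]
```

View pics/w6.png

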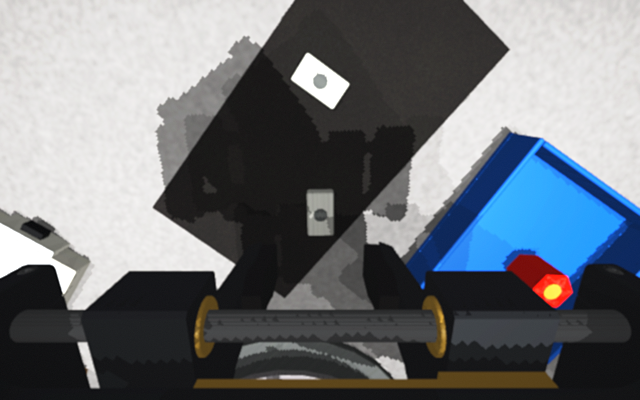

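Nut 2 sits squarely between the fingers at (319,212); nut 1 is at (320,81). Grasp.

```bash
python3 -m jog '[[[-0.001,0,0.04,0,0,0],[0,0,0.04,0,0,0],[0,0,0,0,0,0]]]'; python3 -m jog '[[[0,0,0,0,0,0],[0,0,0,0,0,0],[0,0,0,0,0,0],[0,0,0,0,0,0],[0,0,-0.05,0,0,0],[0,0,-0.05,0,0,0],[0,0,0,0,0,0],[0,0,0,0,0,0]]]' 0 25
```

```text
clock: 9.95
tool_pos: [0.6041, 0.099, 0.0048]
eef_rot: [0.913, -0.407, 0.002, -0.001]
contact_force: [0.3, 0.5, -0.0]
opening: 0.509
finger_force: 0.0
clock: 10.95
tool_pos: [0.6026, 0.0997, 0.104]
eef_rot: [0.914, -0.407, 0.001, -0.0]
contact_force: [-1.0, 0.8, 0.2]
opening: 0.219
finger_force: 25.0
```

```bash
python3 -m jog '[[[-0.022,0.037,0,0,0,0],[-0.022,0.037,0,0,0,0],[-0.021,0.038,0,0,0,0],[0,0,0,0,0,0],[0,0,0.035,0,0,0],[0,0,0.037,0,0,0],[0,0,0,0,0,0],[0,0,0,0,0,0]]]'; python3 -m jog '[[[0,0,0,0,0,0],[0,0,0,0,0,0],[0,0,-0.05,0,0,0],[0,0,-0.05,0,0,0],[0,0,0,0,0,-0.17],[0,0,0,0,0,-0.17],[0,0,0,0,0,-0.17],[0,0,0,0,0,-0.17],[0,0,0,0,0,-0.17],[0,0,0,0,0,-0.17],[0,0,0,0,0,0],[0,0,0,0,0,0]]]' 0.035 20; python3 look.py w7;  python3 ins.py w7 0.02;python3 nuts.py w7 0.014 0 640 0 230 | grep -v "e-"
```

```text
clock: 11.95
tool_pos: [0.4772, 0.0727, 0.0323]
eef_rot: [0.913, -0.407, 0.001, -0.0]
contact_force: [0.1, -0.9, -0.6]
opening: 0.224
finger_force: 25.0
clock: 13.45
tool_pos: [0.4765, 0.0727, 0.1325]
eef_rot: [0.996, 0.089, 0.002, 0.0]
contact_force: [0.7, -0.5, -0.5]
opening: 0.395
finger_force: 0.0
13.45 [0.4765 0.0727 0.1325] yaw 0.1789 [ 3.1e-03 -4.0e-04 -1.0e+00]
[365.3 233.8] 632 [0.4494 0.0273 0.02  ] tool [-0.0351  0.0398  0.1124]
[625.2 250. ] 887 [ 0.4759 -0.2109  0.02  ] tool [-0.0514  0.2788  0.1126]
[192.1  86.7] 17615 [0.5394 0.1941 0.014 ] size [0.134 0.243] long axis yaw 0.952 tool [ 0.0831 -0.1084  0.1186]
[538.1 114.6] 26679 [ 0.5639 -0.0796  0.014 ] size [0.176 0.192] long axis yaw 0.477 tool [0.0585 0.1653 0.1188]
[ 52.6 132.9] 15044 [0.489  0.2861 0.014 ] size [0.173 0.111] long axis yaw 3.021 tool [ 0.0499 -0.2079  0.1184]
[188.8 152.9] 2010 [0.4933 0.1949 0.014 ] size [0.033 0.139] long axis yaw 0.249 tool [ 0.0379 -0.1174  0.1185]
[134.7 153.5] 6757 [0.4729 0.2413 0.014 ] size [0.081 0.121] long axis yaw 0.092 tool [ 0.0261 -0.1666  0.1184]
[267.1 139.6] 310 [0.5151 0.1257 0.014 ] size [0.009 0.029] long axis yaw 0.217 tool [ 0.047  -0.0453  0.1186]
[629.6 206.7] 992 [ 0.5219 -0.1932  0.014 ] size [0.025 0.063] long axis yaw 0.477 tool [-0.003   0.2696  0.1187]
[320.2 193.8] 629 [0.4769 0.0739 0.014 ] size [0.033 0.019] long axis yaw 2.302 tool [ 0.0003 -0.0012  0.1185]
```

View pics/w7.png

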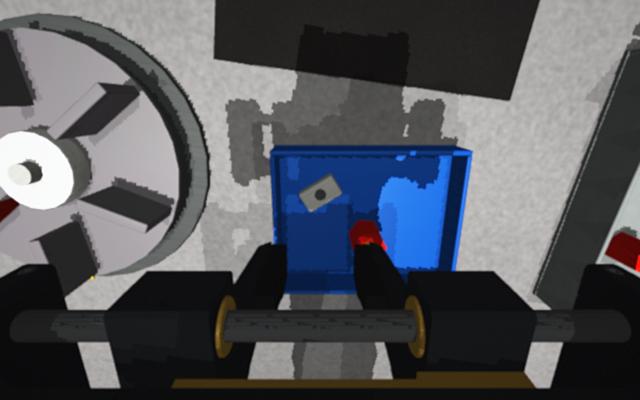

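Nut 2 lies in the tray at (320,194) beside the insulator at (366,234). Now nut 1.

```bash
python3 -m jog '[[[0.044,0.019,0,0,0,0],[0.044,0.019,0,0,0,0],[0.044,0.019,0,0,0,0],[0.044,0.019,0,0,0,0],[0,0,0.047,0,0,0],[0,0,0,0,0,0],[0,0,0,0,0,0]]]' 0.05; python3 look.py w8; python3 nuts.py w8 0.014 120 520 20 330
```

```text
clock: 14.38
tool_pos: [0.6632, 0.0301, 0.0865]
eef_rot: [0.996, 0.091, 0.001, 0.0]
contact_force: [-0.4, 0.1, 0.9]
opening: 0.567
finger_force: 0.0
14.375 [0.6632 0.0301 0.0865] yaw 0.1816 [ 2.5e-03 -4.0e-04 -1.0e+00]
[348.7 101.6] 55529 [0.6921 0.0368 0.014 ] size [0.248 0.198] long axis yaw 1.752 tool [ 0.0295 -0.0014  0.0726]
[122.2 224. ] 574 [0.6387 0.1751 0.014 ] size [0.005 0.104] long axis yaw 3.139 tool [ 0.0019 -0.1471  0.0724]
[321.3 208.7] 972 [0.6653 0.0306 0.014 ] size [0.034 0.019] long axis yaw 0.114 tool [ 0.0019 -0.0002  0.0725]
[352.6 306.6] 237 [ 0.587  -0.0117  0.014 ] size [0.005 0.041] long axis yaw 1.696 tool [-0.0827  0.0273  0.0723]
```

View pics/w8.png

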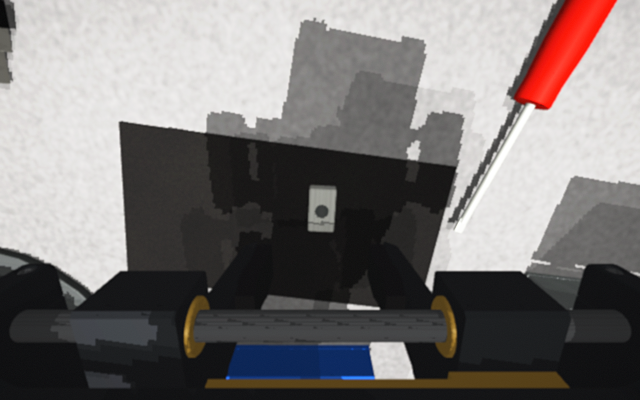

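```bash
python3 -m jog '[[[0.001,0,0.04,0,0,0.05],[0,0,0.042,0,0,0],[0,0,0,0,0,0]]]'; python3 -m jog '[[[0,0,0,0,0,0],[0,0,0,0,0,0],[0,0,0,0,0,0],[0,0,0,0,0,0],[0,0,-0.05,0,0,0],[0,0,-0.05,0,0,0],[0,0,0,0,0,0],[0,0,0,0,0,0]]]' 0 25
```

```text
clock: 14.8
tool_pos: [0.666, 0.0304, 0.0047]
eef_rot: [0.998, 0.066, 0.003, 0.0]
contact_force: [-0.6, 0.5, 0.7]
opening: 0.569
finger_force: 0.0
clock: 15.8
tool_pos: [0.6636, 0.0301, 0.1031]
eef_rot: [0.998, 0.066, 0.001, 0.0]
contact_force: [0.2, 0.6, -0.9]
opening: 0.223
finger_force: 25.0
```

```bash
python3 -m jog '[[[-0.043,0.001,0,0,0,0],[-0.043,0.001,0,0,0,0],[-0.043,0,0,0,0,0],[-0.043,0,0,0,0,0],[0,0,0.035,0,0,0],[0,0,0.035,0,0,0],[0,0,0,0,0,0],[0,0,0,0,0,0]]]'; python3 -m jog '[[[0,0,0,0,0,0],[0,0,0,0,0,0],[0,0,-0.05,0,0,0],[0,0,-0.06,0,0,0],[0,0,-0.06,0,0,0],[0,0,-0.05,0,0,0],[0,0,0,0,0,0],[0,0,0,0,0,0]]]' 0.032 20; python3 look.py w9;  python3 ins.py w9 0.02
```

```text
clock: 16.8
tool_pos: [0.494, 0.0053, 0.0333]
eef_rot: [0.998, 0.066, 0.001, 0.0]
contact_force: [0.1, 0.0, 0.2]
opening: 0.222
finger_force: 25.0
clock: 17.8
tool_pos: [0.4932, 0.0056, 0.2532]
eef_rot: [0.998, 0.066, 0.001, 0.0]
contact_force: [-0.9, 0.2, -0.5]
opening: 0.36
finger_force: 0.0
17.8 [0.4932 0.0056 0.2532] yaw 0.132 [ 2.3e-03 -2.0e-04 -1.0e+00]
[519.9 146.3] 658 [ 0.552  -0.2299  0.02  ] tool [0.0268 0.2411 0.2334]
[601.8 151.2] 834 [ 0.5594 -0.3306  0.02  ] tool [0.0209 0.3419 0.2334]
[ 16.  208.3] 328 [0.3906 0.3875 0.02  ] tool [-0.052  -0.3923  0.2328]
[300.6 204.5] 398 [0.4437 0.025  0.02  ] tool [-0.047  -0.0259  0.2331]
[493.6 205.4] 582 [ 0.4748 -0.2208  0.02  ] tool [-0.0485  0.2219  0.2332]
```

View pics/w9.png

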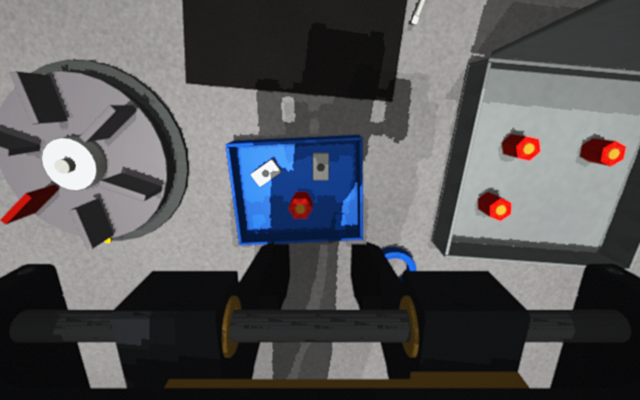

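All three parts are in the tray: nuts at (265,172) and (321,167), insulator at (300,205). Next I'll measure the fan's centre and blade angle.

```bash
cat > fan.py <<'E'
from plant import *
from h import *
d=snapshot("top");h=cv2.cvtColor(d["frame"],cv2.COLOR_RGB2HSV);H,S,V=[h[:,:,i].astype(int) for i in range(3)]
m=np.zeros(H.shape,bool);m[185:280,165:262]=1
C=np.array([0.4647,0.2847])
for c,a,r in blobs(m&(V>185)&(S<40),60): print("hub",c.round(1),a,ray(d,c,.054)[:2].round(4))
for c,a,r in blobs(m&(H>20)&(H<35)&(S>150),8): A=ray(d,c,.014)[:2];print("arrow",A.round(4))
for c,a,r in blobs(m&((H<10)|(H>172))&(S>120)&(V>50),12):
    p=ray(d,c,.066)[:2];t=np.arctan2(*(p-C)[::-1]);ta=np.arctan2(*(A-C)[::-1]);print("red",c.round(1),a,p.round(4),"r",np.linalg.norm(p-C).round(3),"ang",round(t,3),"rotor mod",round((t-ta+np.pi)%(2*np.pi)-np.pi,3))
E
python3 fan.py; python3 - <<'E'
from h import *
st,d=pickle.load(open("w9.pkl","rb"));h=cv2.cvtColor(d["frame"],cv2.COLOR_RGB2HSV)
m=np.zeros(h.shape[:2],bool);m[130:200,30:110]=1
for c,a,r in blobs(m&(h[:,:,2]>200)&(h[:,:,1]<30),200):print(c,a,ray(d,c,.052,st))
print(ray(d,(69,165),.052,st))
E
```

```text
hub [209.8 229.7] 362 [0.466  0.2887]
arrow [0.3588 0.2876]
red [190.3 249.2] 78 [0.4126 0.3368] r 0.074 ang 2.357 rotor mod -0.758
[ 68.58167939 163.80763359] 1965 [0.4680301  0.28909163 0.052     ]
[0.46670072 0.28877264 0.052     ]
```

```bash
python3 -m jog '[[[0,0,0,0,0,0.132],[0.009,-0.053,0,0,0,0],[0.009,-0.053,0,0,0,0],[0.009,-0.053,0.03,0,0,0],[0.009,-0.053,0.03,0,0,0],[0.009,-0.053,0.04,0,0,0],[0,0,0.02,0,0,0],[0,0,0,0,0,0],[0,0,0,0,0,0]]]' 0 20; python3 look.py w10;python3 fan.py
```

```text
clock: 19.02
tool_pos: [0.5388, 0.2656, 0.136]
eef_rot: [1.0, -0.001, 0.001, 0.001]
contact_force: [0.2, 0.6, 0.8]
opening: 0.005
finger_force: 0.0
19.025 [0.5388 0.2656 0.136 ] yaw -0.0018 [ 0.0025 -0.0014 -1.    ]
hub [209.9 229.8] 366 [0.4659 0.2885]
arrow [0.358  0.2881]
red [190.3 249.3] 81 [0.4122 0.3368] r 0.074 ang 2.36 rotor mod -0.75
```

View pics/w10.png

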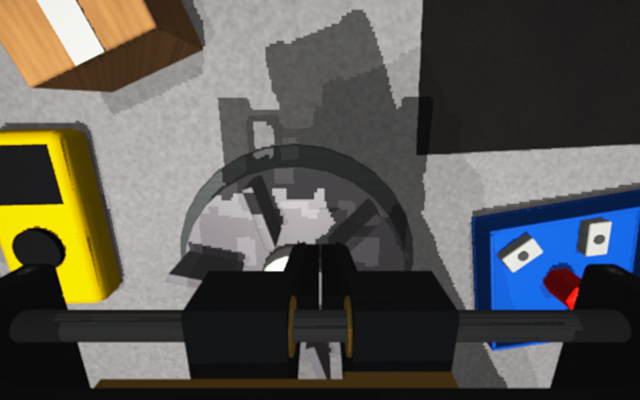

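The closed fingers hang in the gap between two blades, seen at (265,210) and (350,240), and the carton and meter are clear. Script for the arc steps:

```bash
python3 -m jog '[[[0,0,0.045,0,0,0],[0,0,0.045,0,0,0],[0,0,0,0,0,0]]]'; cat > arc.py <<'E'
import sys
from plant import *
from h import *
C=np.array([.467,.287]);p=get_state()["tool_pos"][:2]-C;a=np.arctan2(p[1],p[0]);print("now r",np.linalg.norm(p).round(4),"ang",round(a,3))
n=int(sys.argv[1]);s=float(sys.argv[2]);q=p
for k in range(1,n+1):
    t=a+k*s;w=.075*np.array([np.cos(t),np.sin(t)]);e=(w-q).round(3);q=q+e;print(f"[{e[0]},{-e[1]:.3f},0,0,0,0]",end=",")
print()
E
python3 arc.py 12 .19
```

```text
clock: 19.5
tool_pos: [0.5369, 0.2655, 0.0442]
eef_rot: [1.0, -0.001, -0.001, 0.001]
contact_force: [-0.3, -0.1, 1.7]
opening: 0.005
finger_force: 0.0
now r 0.0732 ang -0.299
[0.005,-0.013,0,0,0,0],[-0.0,-0.015,0,0,0,0],[-0.003,-0.014,0,0,0,0],[-0.005,-0.013,0,0,0,0],[-0.007,-0.012,0,0,0,0],[-0.01,-0.010,0,0,0,0],[-0.011,-0.009,0,0,0,0],[-0.013,-0.006,0,0,0,0],[-0.014,-0.004,0,0,0,0],[-0.014,-0.001,0,0,0,0],[-0.014,0.002,0,0,0,0],[-0.014,0.005,0,0,0,0],
```

```bash
python3 -m jog '[[[0.005,-0.013,0,0,0,0],[0,-0.015,0,0,0,0],[-0.003,-0.014,0,0,0,0],[-0.005,-0.013,0,0,0,0],[-0.007,-0.012,0,0,0,0],[-0.01,-0.010,0,0,0,0],[-0.011,-0.009,0,0,0,0],[-0.013,-0.006,0,0,0,0],[-0.014,-0.004,0,0,0,0],[-0.014,-0.001,0,0,0,0],[-0.014,0.002,0,0,0,0],[-0.014,0.005,0,0,0,0]]]'; python3 arc.py 12 .19; python3 fan.py
```

```text
clock: 21.0
tool_pos: [0.4387, 0.3577, 0.046]
eef_rot: [1.0, 0.0, 0.002, -0.001]
contact_force: [2.4, -0.1, -0.8]
opening: 0.004
finger_force: 1.3
now r 0.0762 ang 1.952
[-0.012,0.008,0,0,0,0],[-0.011,0.008,0,0,0,0],[-0.01,0.011,0,0,0,0],[-0.007,0.012,0,0,0,0],[-0.005,0.014,0,0,0,0],[-0.002,0.014,0,0,0,0],[0.001,0.014,0,0,0,0],[0.003,0.014,0,0,0,0],[0.006,0.013,0,0,0,0],[0.008,0.012,0,0,0,0],[0.011,0.010,0,0,0,0],[0.012,0.007,0,0,0,0],
arrow [0.3584 0.2883]
red [233.  238.2] 63 [0.4419 0.2214] r 0.067 ang -1.917 rotor mod 1.259
```

The wheel follows the finger: the rotor is now at about +1.26. I'll continue round.

```bash
python3 -m jog '[[[-0.012,0.008,0,0,0,0],[-0.011,0.008,0,0,0,0],[-0.01,0.011,0,0,0,0],[-0.007,0.012,0,0,0,0],[-0.005,0.014,0,0,0,0],[-0.002,0.014,0,0,0,0],[0.001,0.014,0,0,0,0],[0.003,0.014,0,0,0,0],[0.006,0.013,0,0,0,0],[0.008,0.012,0,0,0,0],[0.011,0.010,0,0,0,0],[0.012,0.007,0,0,0,0]]]'; python3 arc.py 12 .19; python3 fan.py
```

```text
clock: 22.55
tool_pos: [0.4331, 0.2187, 0.0456]
eef_rot: [1.0, -0.0, 0.001, 0.001]
contact_force: [-2.2, 1.7, -0.7]
opening: 0.003
finger_force: 0.9
now r 0.0762 ang -2.031
[0.014,0.004,0,0,0,0],[0.014,0.003,0,0,0,0],[0.014,-0.001,0,0,0,0],[0.014,-0.003,0,0,0,0],[0.013,-0.005,0,0,0,0],[0.012,-0.008,0,0,0,0],[0.01,-0.010,0,0,0,0],[0.008,-0.012,0,0,0,0],[0.006,-0.013,0,0,0,0],[0.003,-0.013,0,0,0,0],[0.001,-0.015,0,0,0,0],[-0.002,-0.014,0,0,0,0],
arrow [0.3579 0.2877]
red [203.  204.5] 77 [0.535  0.3067] r 0.074 ang 0.303 rotor mod -2.811
```

```bash
python3 -m jog '[[[0.014,0.004,0,0,0,0],[0.014,0.003,0,0,0,0],[0.014,-0.001,0,0,0,0],[0.014,-0.003,0,0,0,0],[0.013,-0.005,0,0,0,0],[0.012,-0.008,0,0,0,0],[0.01,-0.010,0,0,0,0],[0.008,-0.012,0,0,0,0],[0.006,-0.013,0,0,0,0],[0.003,-0.013,0,0,0,0],[0.001,-0.015,0,0,0,0],[-0.002,-0.014,0,0,0,0]]]'; python3 fan.py;python3 arc.py 4 .1
```

```text
clock: 24.1
tool_pos: [0.5402, 0.3077, 0.046]
eef_rot: [1.0, -0.0, 0.002, 0.0]
contact_force: [-0.9, -2.0, 1.2]
opening: 0.006
finger_force: 1.2
hub [206.  232.6] 168 [0.4581 0.2989]
arrow [0.3579 0.288 ]
red [196.2 253.2] 79 [0.4016 0.3205] r 0.073 ang 2.626 rotor mod -0.485
now r 0.0764 ang 0.323
[-0.004,-0.007,0,0,0,0],[-0.003,-0.006,0,0,0,0],[-0.004,-0.007,0,0,0,0],[-0.005,-0.005,0,0,0,0],
```

```bash
python3 -m jog '[[[-0.004,-0.007,0,0,0,0],[-0.003,-0.006,0,0,0,0],[-0.004,-0.007,0,0,0,0],[-0.005,-0.005,0,0,0,0],[-0.002,-0.003,0,0,0,0],[0,0,0,0,0,0],[0,0,0,0,0,0]]]'; python3 fan.py;python3 arc.py 2 .05
```

```text
clock: 25.02
tool_pos: [0.5216, 0.3356, 0.0459]
eef_rot: [1.0, 0.0, 0.001, -0.0]
contact_force: [-0.1, 0.4, -0.4]
opening: 0.004
finger_force: 0.0
arrow [0.3583 0.2885]
red [207.9 256.3] 77 [0.3933 0.2884] r 0.072 ang 3.09 rotor mod -0.016
now r 0.073 ang 0.725
[-0.001,-0.004,0,0,0,0],[-0.003,-0.003,0,0,0,0],
```

The red blade stands at the arrow, with the rotor one full turn on to within 0.03 rad and the contact force gone. I'll back off, lift and go round behind the lid.

```bash
python3 -m jog '[[[0.004,0.005,0,0,0,0],[0,0,-0.045,0,0,0],[0,0,-0.045,0,0,0],[0,0,-0.05,0,0,0],[0,0,-0.05,0,0,0],[0,0,-0.045,0,0,0],[0,0,-0.04,0,0,0],[0.049,0.05,0,0,0,0],[0.049,0.05,0,0,0,0],[0.049,0.05,0,0,0,0],[0.048,0.05,0,0,0,0],[0,0,0,0,0,0]]]'; python3 fan.py; python3 -m jog '[[[0,0.045,0,0,0,0],[0,0.045,0,0,0,0],[0,0.045,0,0,0,0],[0,0.045,0,0,0,0],[0,0,0,0,0,0]]]'
```

```text
clock: 26.58
tool_pos: [0.7023, 0.1424, 0.3206]
eef_rot: [1.0, -0.005, 0.002, 0.003]
contact_force: [-0.1, -0.1, -0.2]
opening: 0.006
finger_force: 0.0
clock: 27.25
tool_pos: [0.6985, -0.0334, 0.3219]
eef_rot: [1.0, -0.003, 0.001, 0.002]
contact_force: [-0.8, 0.4, 0.3]
opening: 0.005
finger_force: 0.0
```

```bash
python3 -m jog '[[[0.025,0,0,0,0,0],[0,0.048,0,0,0,0],[0,0.048,0,0,0,0],[0,0.048,0,0,0,0],[0,0.047,0,0,0,0],[0,0.046,0,0,0,0],[0,0,0,0,0,0],[0,0,0.035,0,0,0],[0,0,0.035,0,0,0],[0,0,0,0,0,0],[0,0,0,0,0,0]]]'; python3 fan.py; python3 - <<'E'
from plant import *
import numpy as np
p=get_state()["tool_pos"];x,z=p[0],p[2]
for t in np.arange(1.7,-.01,-.1):
    X=.637-.2*np.cos(t)+.006*np.sin(t)+.009;Z=.05+.2*np.sin(t)+.006*np.cos(t);print(f"{t:.1f} X{X:.3f} Z{Z:.3f} [{X-x:.3f},0,{z-Z:.3f},0,0,0]");x,z=round(X,3),round(Z,3)
E
```

```text
clock: 28.62
tool_pos: [0.726, -0.2644, 0.2534]
eef_rot: [1.0, 0.001, 0.003, 0.0]
contact_force: [0.3, 0.4, 0.4]
opening: 0.005
finger_force: 0.0
hub [209.6 229.7] 381 [0.466  0.2892]
arrow [0.3589 0.2879]
red [207.8 256.4] 71 [0.393  0.2886] r 0.072 ang 3.088 rotor mod -0.024
1.7 X0.678 Z0.248 [-0.048,0,0.006,0,0,0]
1.6 X0.658 Z0.250 [-0.020,0,-0.002,0,0,0]
1.5 X0.638 Z0.250 [-0.020,0,0.000,0,0,0]
1.4 X0.618 Z0.248 [-0.020,0,0.002,0,0,0]
1.3 X0.598 Z0.244 [-0.020,0,0.004,0,0,0]
1.2 X0.579 Z0.239 [-0.019,0,0.005,0,0,0]
1.1 X0.561 Z0.231 [-0.018,0,0.008,0,0,0]
1.0 X0.543 Z0.222 [-0.018,0,0.009,0,0,0]
0.9 X0.526 Z0.210 [-0.017,0,0.012,0,0,0]
0.8 X0.511 Z0.198 [-0.015,0,0.012,0,0,0]
0.7 X0.497 Z0.183 [-0.014,0,0.015,0,0,0]
0.6 X0.484 Z0.168 [-0.013,0,0.015,0,0,0]
0.5 X0.473 Z0.151 [-0.011,0,0.017,0,0,0]
0.4 X0.464 Z0.133 [-0.009,0,0.018,0,0,0]
0.3 X0.457 Z0.115 [-0.007,0,0.018,0,0,0]
0.2 X0.451 Z0.096 [-0.006,0,0.019,0,0,0]
0.1 X0.448 Z0.076 [-0.003,0,0.020,0,0,0]
-0.0 X0.446 Z0.056 [-0.002,0,0.020,0,0,0]
```

```bash
python3 -m jog '[[[-0.024,0,0.003,0,0,0],[-0.024,0,0.003,0,0,0],[-0.020,0,-0.002,0,0,0],[-0.020,0,0,0,0,0],[-0.020,0,0.002,0,0,0],[-0.020,0,0.004,0,0,0],[-0.019,0,0.005,0,0,0]]]';  python3 -m jog '[[[-0.018,0,0.008,0,0,0],[-0.018,0,0.009,0,0,0],[-0.017,0,0.012,0,0,0],[-0.015,0,0.012,0,0,0],[-0.014,0,0.015,0,0,0],[-0.013,0,0.015,0,0,0]]]'
```

```text
clock: 29.55
tool_pos: [0.5797, -0.2669, 0.2389]
eef_rot: [1.0, 0.0, 0.005, 0.002]
contact_force: [2.1, -0.9, -0.8]
opening: 0.005
finger_force: 0.9
clock: 30.3
tool_pos: [0.4851, -0.2673, 0.1669]
eef_rot: [1.0, -0.0, 0.004, 0.002]
contact_force: [2.0, -1.2, 0.5]
opening: 0.008
finger_force: 0.5
```

Contact forces are about 2 N, as expected, so I'll push on down to shut.

```bash
python3 -m jog '[[[-0.011,0,0.017,0,0,0],[-0.009,0,0.018,0,0,0],[-0.007,0,0.018,0,0,0],[-0.006,0,0.019,0,0,0],[-0.003,0,0.020,0,0,0],[-0.002,0,0.010,0,0,0],[0,0,0.006,0,0,0],[0,0,0.003,0,0,0],[0,0,0.001,0,0,0],[0,0,0,0,0,0]]]'; python3 arc.py 1 0 >/dev/null
```

```text
clock: 31.55
tool_pos: [0.4461, -0.2668, 0.0567]
eef_rot: [1.0, -0.0, 0.003, 0.001]
contact_force: [-4.5, 3.0, 32.2]
opening: 0.009
finger_force: 16.1
```

The force has risen to 32 N at z = 56.7 mm, so the lid is on the rim. I'll lift off and check.

```bash
python3 -m jog '[[[0,0,-0.02,0,0,0],[0,0,-0.05,0,0,0],[0,0,-0.05,0,0,0],[0,0,-0.05,0,0,0],[-0.03,0.03,-0.03,0,0,0],[-0.03,0.05,0,0,0,0],[0,0.05,0,0,0,0],[0,0,0,0,0,0],[0,0,0,0,0,0]]]'; python3 fan.py; python3 - <<'E'
from plant import *
import cv2
d=snapshot("top");cv2.imwrite("pics/top_end.png",cv2.resize(d["frame"][110:290,150:540,::-1],None,fx=2,fy=2,interpolation=cv2.INTER_CUBIC))
E
```

```text
clock: 32.67
tool_pos: [0.3849, -0.3951, 0.253]
eef_rot: [1.0, 0.0, 0.001, -0.0]
contact_force: [-0.0, 0.6, -0.1]
opening: 0.006
finger_force: 0.0
hub [209.9 229.7] 345 [0.466  0.2884]
arrow [0.3588 0.2882]
red [207.8 256.4] 71 [0.393  0.2886] r 0.072 ang 3.088 rotor mod -0.021
```

View pics/top_end.png

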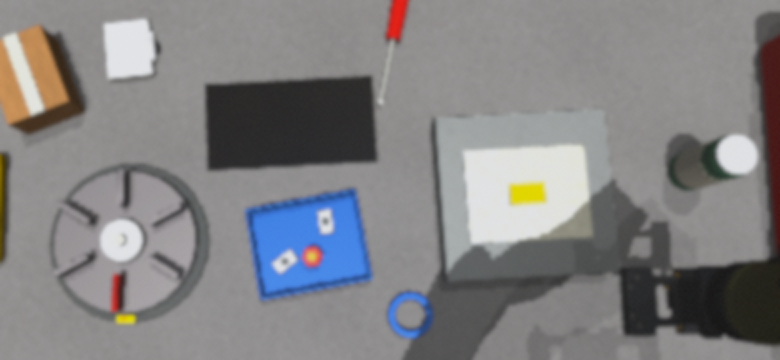

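The lid is flat on the box. Both nuts (325,221), (284,261) and the insulator (312,256) are in the tray, and the mat is empty. The red blade (116,292) is at the arrow (125,319), and the bystanders are undisturbed. I'm handing in.

```bash
python3 -c "
from plant import *
print(finish_job())"
```

```text
the job is handed in; nothing more can be done
None
```

I handed the job in at about 33 s: the loose insulator and both channel nuts are in the tray, the fan wheel is one full turn on with the red blade at the arrow (within about 0.03 rad), and the lid is shut; no verdict came back.

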